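# Aim and tilt the pattern tablet for the bowl painter

### The arm

A 6-joint arm with a two-finger parallel gripper is mounted at the origin on the work surface. World frame = base frame: x ahead of the robot, y to its left, z up, the work surface at z = 0. Lengths are in m, angles in rad, forces in N, time in s.
With the tool pointing down it reaches from about 0.25 to 0.775 m from the base axis. Payload 4 kg.
Tool frame: the origin (TCP) lies midway between the tips of the shut fingers; the grasp point (between the pads) lies 19 mm behind it; z points along the fingers, y is the line along which they close (so a half turn about z gives the same grasp; the last joint's range is limited). The gripper opens to 94 mm and grips with 3 to 60 N. Pads are 16 mm wide; open, the fingers measure 119 mm over their backs; the gripper's body (75 mm by 177 mm) begins 78 mm behind the grasp point.
Start: joints at [-0.103, 0.087, 1.371, -0, 1.684, -0.103], TCP at [0.55, -0, 0.206] pointing down, gripper open.
Joint ranges: [-3.1, 3.1], [-0.76, 2.03], [0.27, 2.55], [-1.08, 4.22], [0.17, 2.65], [-2.57, 2.57]. Speed limits (rad/s): [2.79, 2.79, 3.14, 3.14, 3.14, 3.14].

### API

Orientations are given as a unit quaternion [x, y, z, w].
In Python, from plant import sensors, read_camera, calibration, workorder gives the robot as it stands.
- The arm moves only by the shell command python3 -m jog 'ROWS' [FORCE]. ROWS is text: rows parted by semicolons, each of 7 numbers parted by spaces: the turn, a rotation vector about the tool's x, y, z as a fraction of full scale, then the shift along the tool's x, y, z as a fraction of full scale, then the closure, from 0 (fully open) to 1 (shut). A call has 1 to 20 rows; each row is the pose to reach, as a shift and turn from the pose commanded when the call began, along the tool's axes at that moment, turning the shorter way round; what a row does not reach only later rows make up. Full scale, the value 1, is 0.1 m for a shift and pi rad for a turn. A row lasts 1/10 s, in which the tool goes at most 50 mm and 8.59 degrees, less where a joint would pass 70% of its speed; a pose out of reach is approached as far as the arm can. A call with a number of a shift or a turn outside -1 to 1 is refused whole. A call with a gripper value outside its range is refused whole. The fingers move at their own pace and stop on an object; FORCE is the grip in N (left out, the last holds). Time passes only in rows, so rows that repeat a pose let the fingers close. It gives the time, the measured TCP pose, the force, the opening and the grip force at its end, in the units of the state.
- sensors.observe(): the state, without advancing time (a new reading comes with each control period).
- read_camera(name): name is "scene" or "side" or "wrist"; returns (picture, depth): 384x512x3 uint8, blue, green, red; 384x512 float32, m along the optical axis (not along the pixel's ray), 0 where there is no reading.
- calibration(name): a dict with "fovy" (degrees; the focal length in pixels is half the picture's height over the tangent of half this angle, whatever the lens; pixels are square), "cx", "cy" (the principal point, pixels), "camera_from_world" (4x4, takes a point from world to camera coordinates). Camera axes: x right, y down, z forward; pixel columns grow to the right and rows downward; lengths in m; the calibration is good to about 2 mm. A picture is of the moment at which its call begins: read the wrist's pose just before it. calibration takes no time and is no camera call; for the wrist camera it gives the pose at the moment of the call.
- workorder.finish_job(): hands the job in; it is judged then, once.
The state is a dict: "time": time; "joints": joint angles; "qvel": joint speeds; "joint_torque": joint torques, N m; "eef_pos": TCP position; "tcp_rot": TCP orientation; "ft_force": force on the tool from outside, world axes, zero at the start; "ft_torque": the same for the moment, N m; "width": finger opening in m; "gripper_force": force on a finger pad.
Only numpy, scipy, OpenCV 4.12 (cv2) and the standard library are available. Lean on these libraries where they do the work, as an engineer would, in place of code of your own. Each camera call takes 0.05 s, during which the arm holds its last target. There are 200 camera calls.

### The job

The tablet on its stand shows the pattern for the bowl on the banding wheel: turn it on its stand until the screen points straight at the middle of that bowl, and set it leaning back 30 degrees from upright (screen looking slightly up). Push the tablet by its edges or faces; it stays where it is left. Leave everything else on the table where it is.

Things in the scene. Friction and masses are not known exactly. Their poses are not given: they have to be found in the camera images.
- stand: fixed round steel foot of the tablet stand, 140 mm across, 16 mm high, bolted to the table, with a slim upright column (24 mm across) in its centre; origin at the centre of its underside, x axis = where the screen points when joint swivel reads 0
- swivel (a joint): turn of the column with the tablet about the vertical axis through the foot's centre, rad; 0 = screen points along the foot's x axis, grows anticlockwise seen from above; stops at -1.7 and 1.7; stiff, needs about 0.3 N m (3 to 4 N at the tablet's side edge) and stays where it is left
- tablet (a joint): tilt of the tablet about a level hinge across its back, rad; 0 = upright, positive = leaning back (top edge away from the side the screen points to, screen looking up), negative = drooping forward; stops at -0.4 and 1.2; stiff, needs about 0.3 N m (4 to 5 N at the top edge) and stays where it is left
- pivot (a point): point where the swivel axis meets the tilt hinge line, 140 mm above the table; turns with the swivel but not with the tilt: x axis level, in the direction the screen points; y axis along the hinge line, to the left as seen from behind the tablet; z up. Upright, the tablet's back face is 8 mm and its screen face 20 mm in front of this point
- top_edge (a point): middle of the top edge of the tablet, a black slab 200 mm wide, 130 mm high, 12 mm thick with a blue flower on its lit screen; the top edge lies 75 mm above the hinge line and the bottom edge 55 mm below it when upright. Moves with the tablet; x axis = where the screen looks, y across, z up along the slab
- wheel: fixed aluminium banding wheel (potter's hand turntable), disc 150 mm across on a dark foot, disc top 57 mm above the table; origin at the centre of its underside; it does not turn here
- wheel_top (a point): centre of the banding wheel's disc, on its top face, 57 mm above the table; the bowl stands here
- bowl: the bowl being painted: white with blue dots, 114 mm across the rim, 60 mm high, loose on the banding wheel; origin at the centre of its underside
- water_glass: clear glass, 76 mm across, 90 mm high, loose; origin at the centre of its underside
- orange_bottle: small orange squeeze bottle with a white nozzle, 44 mm across, 108 mm high, loose; origin at the centre of its underside
- yellow_bottle: small yellow squeeze bottle with a green nozzle, 44 mm across, 108 mm high, loose; origin at the centre of its underside
- blue_bottle: large blue paint bottle with a white cap, 70 mm across, 200 mm high, loose; origin at the centre of its underside
- cream_bottle: large cream paint bottle with a white cap, 68 mm across, 200 mm high, loose; origin at the centre of its underside
- brush_pot: white pot with blue bands, 90 mm across, full of brushes, 180 mm high in all, loose; origin at the centre of its underside
- brush: blue paint brush, 200 mm long, lying on the papers at the robot's right; origin at its middle
Mind the look-alikes: they are no part of the job. Of the things like the stand, leave any that is pink; of the rest the smaller one is meant.

How it is judged:
At the end, for the whole second after the job is handed in: The tablet leans back 0.40 to 0.65 rad (30 degrees, give or take 7); from above, the line the screen points along passes within 35 mm of the banding wheel's centre, which is in front of the screen; both joints are at rest. Nothing else was moved more than 30 mm (value of joint tablet between 0.4 and 0.65 rad and y of wheel_top in the frame of pivot between -0.035 and 0.035 m and x of wheel_top in the frame of pivot above 0 m and velocity of joint swivel between -0.05 and 0.05 rad/s and velocity of joint tablet between -0.05 and 0.05 rad/s); the robot touches nothing.
It fails at once if the bowl or another loose thing on the table is moved more than 30 mm (distance of any of bowl, water_glass, orange_bottle, yellow_bottle, blue_bottle, cream_bottle, brush_pot, brush from where it was at the start of the episode above 0.03 m).
It also fails if it takes over 56 s, if anything falls off the work surface, if the arm or the gripper's body presses on something with over 40 N, if the wrist force passes 120 N, or if a joint passes its speed limit or range.

## Working session

There is one attempt and no reset: what is moved stays moved. The work goes in short steps, Python scripts to look and compute and a shell command to move; the robot and the scene stay as the last step left them, time stands still between calls to the robot, and variables do not carry over. Pictures are saved under pics/ and viewed, at most 10 in all, crops included, and the job is handed in when it is done.

```bash
mkdir -p pics; cat > h.py <<'E'
import numpy as np,cv2
from plant import sensors, read_camera, calibration, workorder
def cloud(name):
    img,d=read_camera(name);c=calibration(name)
    f=img.shape[0]/2/np.tan(np.radians(c["fovy"])/2)
    v,u=np.mgrid[:d.shape[0],:d.shape[1]]
    P=np.stack([(u-c["cx"])*d/f,(v-c["cy"])*d/f,d,np.ones_like(d)],-1)
    W=P@np.linalg.inv(np.array(c["camera_from_world"])).T
    W[d==0]=np.nan
    return img,W[...,:3]
E
python3 - <<'E'
from h import *
for n in("scene","side"):
    i,W=cloud(n);cv2.imwrite(f"pics/{n}0.png",i);np.save(f"{n}0.npy",W)
    c=calibration(n);print(n,np.linalg.inv(np.array(c["camera_from_world"])).round(3),c["fovy"])
print(sensors.observe())
E
```

```text
scene [[-0.833  0.43  -0.348  0.954]
 [ 0.553  0.661 -0.507  0.611]
 [ 0.012 -0.615 -0.789  1.15 ]
 [ 0.     0.     0.     1.   ]] 51.06099495732697
side [[ 0.685 -0.405  0.606 -0.345]
 [-0.728 -0.39   0.564 -0.849]
 [ 0.008 -0.827 -0.562  0.96 ]
 [ 0.     0.     0.     1.   ]] 50.73122935265386
{'time': 0.1, 'joints': array([-1.03049472e-01,  8.79093329e-02,  1.37203594e+00,  1.16625071e-05,
        1.68356804e+00, -1.03119055e-01]), 'qvel': array([-9.60884517e-05, -2.09877487e-03, -2.54695542e-03,  3.55260461e-04,
        1.56966234e-04, -2.97823572e-06]), 'joint_torque': array([ 2.23175288e-03, -3.41255414e+01, -3.03302979e+01,  7.19048898e-02,
        3.04955500e-02, -7.80591131e-05]), 'eef_pos': array([5.49542198e-01, 7.46002848e-05, 2.04439843e-01]), 'tcp_rot': array([ 7.07081393e-01,  7.07131516e-01, -6.01077692e-04, -7.48981488e-04]), 'ft_force': array([-0.86192674, -0.07368119,  0.29442264]), 'ft_torque': array([ 0.02247337,  0.01973222, -0.02353899]), 'gripper_force': 0.0, 'width': 0.09417189610786414}
```

View pics/scene0.png

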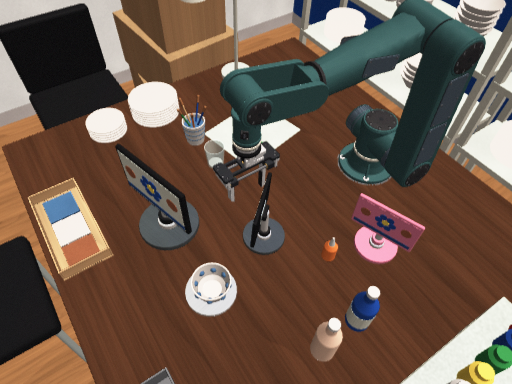

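View pics/side0.png

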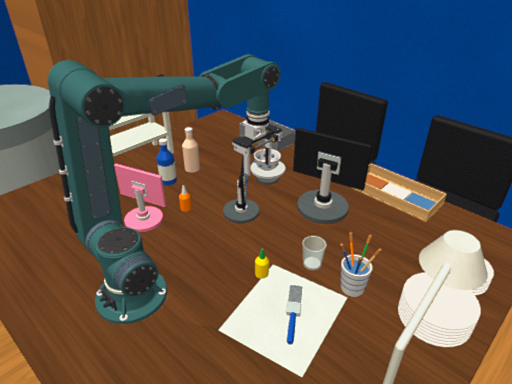

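The scene view shows three stand-like things: a large black tablet with foot at (168,225), a smaller black one seen edge-on at (263,236), and a pink one at (377,243). The wheel and bowl are at (211,288). By the description I want the small black one, and will check it by its 140 mm foot.

```bash
python3 - <<'E'
from h import *
for n in("scene","side"):
    W=np.load(n+"0.npy")
    B=lambda x0,x1,y0,y1,z0,z1:(W[...,0]>x0)&(W[...,0]<x1)&(W[...,1]>y0)&(W[...,1]<y1)&(W[...,2]>z0)&(W[...,2]<z1)
    print(n,[ (p,W[p[1],p[0]].round(3)) for p in ([(168,240),(263,245),(377,255),(211,288),(188,300),(330,250),(215,155),(263,215),(266,190),(195,135),(362,310),(325,340)] if n=="scene" else [(240,212),(323,208),(143,215),(267,175),(241,195),(262,268),(313,250),(185,200),(355,285),(240,165),(166,165),(190,155)])])
    for nm,z0,z1 in(("disc",.05,.063),("foot",.010,.0185)):
        m=B(.2,1.1,-.6,.6,z0,z1).astype(np.uint8)
        k,l,s,c=cv2.connectedComponentsWithStats(m)
        for j in range(1,k):
            if s[j,4]>120:
                xy=W[l==j][:,:2].astype(np.float32);print(nm,c[j].round(),s[j,4],cv2.minEnclosingCircle(xy))
i=cv2.imread("pics/scene0.png")[140:270,200:340];j=cv2.imread("pics/side0.png")[110:240,200:340]
cv2.imwrite("pics/crop0.png",cv2.resize(np.hstack([i,j]),None,fx=2.8,fy=2.8,interpolation=cv2.INTER_CUBIC))
E
```

```text
scene [((168, 240), array([ 0.792, -0.091,  0.024])), ((263, 245), array([0.543, 0.089, 0.016])), ((377, 255), array([0.258, 0.318, 0.015])), ((211, 288), array([0.767, 0.146, 0.065])), ((188, 300), array([0.838, 0.14 , 0.059])), ((330, 250), array([0.4  , 0.24 , 0.068])), ((215, 155), array([ 0.5  , -0.282,  0.083])), ((263, 215), array([0.533, 0.067, 0.152])), ((266, 190), array([0.502, 0.033, 0.217])), ((195, 135), array([ 0.503, -0.431,  0.063])), ((362, 310), array([0.478, 0.445, 0.131])), ((325, 340), array([0.612, 0.452, 0.137]))]
disc [210. 300.] 847 ((0.7692643404006958, 0.14688917994499207), 0.07492543011903763)
foot [ 70. 228.] 2033 ((1.0276892185211182, -0.3347664475440979), 0.1652023196220398)
foot [265. 238.] 578 ((0.5181598663330078, 0.05563689023256302), 0.07051308453083038)
foot [372. 247.] 530 ((0.23263730108737946, 0.2825189530849457), 0.06981047987937927)
side [((240, 212), array([0.499, 0.044, 0.018])), ((323, 208), array([ 0.728, -0.177,  0.028])), ((143, 215), array([0.218, 0.263, 0.043])), ((267, 175), array([0.718, 0.106, 0.058])), ((241, 195), array([ 0.451,
[... 152 characters left out ...]
1])), ((355, 285), array([ 0.452, -0.49 ,  0.057])), ((240, 165), array([0.759, 0.31 , 0.004])), ((166, 165), array([0.435, 0.41 , 0.102])), ((190, 155), array([0.566, 0.42 , 0.092]))]
disc [267. 171.] 314 ((0.7615959644317627, 0.1459958553314209), 0.07648859918117523)
foot [399. 192.] 662 ((1.0574166774749756, -0.3085598945617676), 0.1601419597864151)
foot [397. 205.] 127 ((0.9884203672409058, -0.35108935832977295), 0.1401624083518982)
foot [241. 211.] 425 ((0.5130850076675415, 0.05701736733317375), 0.07227544486522675)
foot [149. 217.] 284 ((0.22975464165210724, 0.28415215015411377), 0.07334266602993011)
foot [295. 294.] 130 ((0.3337685465812683, -0.3625788986682892), 0.036315470933914185)
```

View pics/crop0.png

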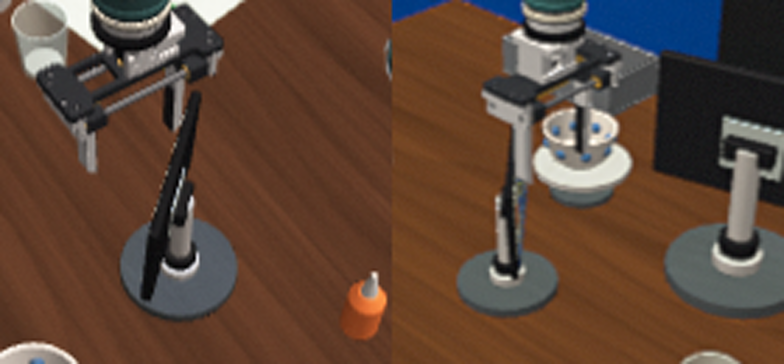

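The crop confirms the small black tablet: foot radius about 70 mm, edge-on to the scene camera, with its face at crop (165,210) left of the column. Next I'll fit its plane.

```bash
cat >> h.py <<'E'
C=np.array([.515,.0565]);WH=np.array([.766,.1465])
def tablet(views=("scene","side","wrist"),save=None,zmax=.225):
    Q=[]
    for n in views:
        i,W=cloud(n)
        if save:cv2.imwrite(f"pics/{n}{save}.png",i)
        X=W.reshape(-1,3);k=i.reshape(-1,3)
        r=np.hypot(*(X[:,:2]-C).T)
        m=(r<.125)&(X[:,2]>.06)&(X[:,2]<zmax)&(r>.0)
        Q.append(np.c_[X[m],k[m]]);print(n,m.sum())
    return Q
def fit(X,it=3000,tol=.003):
    # plane with level hinge: search yaw, tilt, offset d (known: faces at 8 / 20 mm)
    best=[]
    P=X[:,:3]-np.r_[C,.14]
    for yaw in np.radians(np.arange(-110,111,2)):
        for t in np.radians(np.arange(-24,70,2)):
            n=np.array([np.cos(yaw)*np.cos(t),np.sin(yaw)*np.cos(t),np.sin(t)])
            w=np.array([-np.sin(t)*np.cos(yaw),-np.sin(t)*np.sin(yaw),np.cos(t)])
            y=np.array([-np.sin(yaw),np.cos(yaw),0])
            a=P@n;b=P@w;c=P@y
            s=((a>.005)&(a<.023)&(abs(c)<.103)&(b>-.058)&(b<.078))
            best.append((s.sum()-.0*1,np.degrees(yaw),np.degrees(t),np.mean(np.minimum(abs(a[s]-.008),abs(a[s]-.02))) if s.any() else 1))
    best.sort(key=lambda q:-q[0]);return best[:6]
E
python3 - <<'E'
from h import *
Q=tablet(save="1");
for q in Q: print([tuple(np.round(b,3)) for b in fit(q)])
A=np.vstack(Q);np.save("A.npy",A)
print([tuple(np.round(b,4)) for b in fit(A)])
E
```

```text
scene 672
side 379
wrist 11965
[(np.float64(467.0), np.float64(-48.0), np.float64(2.0), np.float64(0.003)), (np.float64(460.0), np.float64(-50.0), np.float64(2.0), np.float64(0.003)), (np.float64(452.0), np.float64(-48.0), np.float64(0.0), np.float64(0.003)), (np.float64(449.0), np.float64(-50.0), np.float64(0.0), np.float64(0.003)), (np.float64(449.0), np.float64(-50.0), np.float64(4.0), np.float64(0.003)), (np.float64(446.0), np.float64(-48.0), np.float64(4.0), np.float64(0.003))]
[(np.float64(264.0), np.float64(-48.0), np.float64(4.0), np.float64(0.002)), (np.float64(263.0), np.float64(-48.0), np.float64(2.0), np.float64(0.002)), (np.float64(261.0), np.float64(-46.0), np.float64(4.0), np.float64(0.002)), (np.float64(258.0), np.float64(-46.0), np.float64(6.0), np.float64(0.002)), (np.float64(256.0), np.float64(-48.0), np.float64(0.0), np.float64(0.002)), (np.float64(251.0), np.float64(-50.0), np.float64(2.0), np.float64(0.002))]
[(np.float64(9647.0), np.float64(-48.0), np.float64(2.0), np.float64(0.003)), (np.float64(9532.0), np.float64(-50.0), np.float64(2.0), np.float64(0.003)), (np.float64(9511.0), np.float64(-46.0), np.float64(2.0), np.float64(0.003)), (np.float64(9507.0), np.float64(-48.0), np.float64(0.0), np.float64(0.003)), (np.float64(9340.0), np.float64(-46.0), np.float64(0.0), np.float64(0.003)), (np.float64(9257.0), np.float64(-48.0), np.float64(4.0), np.float64(0.003))]
[(np.float64(10377.0), np.float64(-48.0), np.float64(2.0), np.float64(0.0029)), (np.float64(10243.0), np.float64(-50.0), np.float64(2.0), np.float64(0.0029)), (np.float64(10215.0), np.float64(-48.0), np.float64(0.0), np.float64(0.0028)), (np.float64(10194.0), np.float64(-46.0), np.float64(2.0), np.float64(0.0029)), (np.float64(10011.0), np.float64(-46.0), np.float64(0.0), np.float64(0.0028)), (np.float64(9967.0), np.float64(-48.0), np.float64(4.0), np.float64(0.0029))]
```

View pics/wrist1.png

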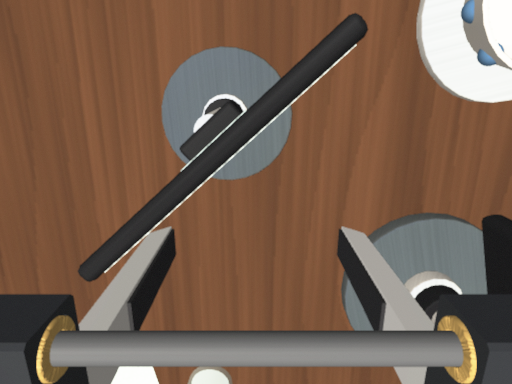

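The wrist view shows the tablet from above, running from (90,272) to (358,25). Its yaw is about -48° with a tilt of about 2°, and the target yaw is about 20°. I'll shut the fingers and go behind the tablet's near (right) end.

```bash
python3 -m jog '0 0 0 0 0 -0.2 1; 0 0 0 0 0 -0.5 1; 0 0 0 0 0 -0.5 1; 0 0 0 0 -0.3 -0.5 1; 0 0 0 0.1 -0.6 -0.5 1; 0 0 0 0.2 -0.9 -0.5 1; 0 0 0 0.2 -0.9 -0.5 1; 0 0 0 0.2 -0.9 -0.5 1; 0 0 0 0.2 -0.9 -0.5 1' 20
python3 - <<'E'
from h import *
for n in("scene","side"):
    W=np.load(n+"0.npy").reshape(-1,3)
    m=(W[:,2]>.2)&(W[:,2]<.4)&(W[:,0]>.62)&(W[:,0]<.9)&(W[:,1]<.1)&(W[:,1]>-.3)
    print(n,m.sum(),W[m].min(0).round(3),W[m].max(0).round(3), W[m][np.argmin(W[m][:,0])])
for y in(-48,-30,-15,0,10,20):
    a=np.radians(y);x=np.array([np.cos(a),np.sin(a)]);l=np.array([-x[1],x[0]])
    print(y,(C-.0065*x-.085*l).round(4))
E
```

```text
time: 1.15
eef_pos: [0.4605, 0.0198, 0.2549]
tcp_rot: [0.707, 0.707, -0.0, -0.0]
ft_force: [-0.3, 0.2, -0.2]
width: 0.0254
gripper_force: 0.0
scene 1953 [ 0.62  -0.291  0.2  ] [0.821 0.034 0.35 ] [0.62002618 0.00833692 0.34468729]
side 2269 [ 0.621 -0.29   0.2  ] [0.82  0.025 0.348] [ 0.62054574 -0.02472149  0.32775277]
-48 [0.4475 0.0045]
-30 [ 0.4669 -0.0139]
-15 [ 0.4867 -0.0239]
0 [ 0.5085 -0.0285]
10 [ 0.5234 -0.0283]
20 [ 0.538  -0.0256]
```

```bash
python3 -m jog '0 0 0 0.01 -0.28 0 1; 0 0 0 0.01 -0.28 0 1; 0 0 0 0.01 -0.28 0.3 1; 0 0 0 0.01 -0.28 0.6 1; 0 0 0 0.01 -0.28 0.9 1; 0 0 0 0.01 -0.28 1 1; 0 0 0 0.01 -0.28 1 1; 0 0 0 0.01 -0.28 1 1'
python3 - <<'E'
from h import *
i,W=cloud("side");W=W.reshape(-1,3)
m=(W[:,2]>.12)&(W[:,2]<.35)&(W[:,0]>.58)&(W[:,0]<.9)&(W[:,1]<.1)&(W[:,1]>-.35)
print(m.sum(),W[m].min(0).round(3),W[m].max(0).round(3))
for k in(0,1):
  print(W[m][np.argmin(W[m][:,k])].round(3),W[m][np.argmax(W[m][:,k])].round(3))
E
```

```text
time: 1.95
eef_pos: [0.4332, 0.0208, 0.1567]
tcp_rot: [0.707, 0.707, 0.001, 0.001]
ft_force: [-0.6, -0.0, 0.9]
width: 0.0002
gripper_force: 0.0
3468 [ 0.581 -0.292  0.121] [0.818 0.099 0.312]
[0.581 0.09  0.172] [ 0.818 -0.284  0.205]
[ 0.799 -0.292  0.224] [0.59  0.099 0.178]
```

```bash
python3 -m jog '0 0 0 -0.08 0.07 0 1; 0 0 0 -0.16 0.14 0 1; 0 0 0 -0.2 0.18 0 1; 0 0 0 -0.24 0.22 0 1; 0 0 0 -0.28 0.26 0 1; 0 0 0 -0.32 0.3 0 1; 0 0 0 -0.35 0.34 0 1; 0 0 0 -0.38 0.39 0 1; 0 0 0 -0.41 0.44 0 1; 0 0 0 -0.43 0.49 0 1; 0 0 0 -0.45 0.54 0 1; 0 0 0 -0.46 0.59 0 1; 0 0 0 -0.47 0.64 0 1; 0 0 0 -0.48 0.69 0 1; 0 0 0 -0.49 0.75 0 1; 0 0 0 -0.49 0.8 0 1; 0 0 0 -0.49 0.85 0 1; 0 0 0 -0.49 0.9 0 1; 0 0 0 -0.49 0.9 0 1'
python3 - <<'E'
from h import *
A=np.vstack(tablet(("scene","side"),save="2"))
print([tuple(np.round(b,4)) for b in fit(A)])
E
```

```text
time: 3.9
eef_pos: [0.5223, -0.0284, 0.1551]
tcp_rot: [0.707, 0.707, -0.001, 0.0]
ft_force: [-1.7, 1.4, -2.2]
width: 0.0003
gripper_force: 1.2
scene 1362
side 1173
[(np.float64(1638.0), np.float64(6.0), np.float64(-2.0), np.float64(0.0021)), (np.float64(1616.0), np.float64(6.0), np.float64(-4.0), np.float64(0.0021)), (np.float64(1593.0), np.float64(8.0), np.float64(-4.0), np.float64(0.0021)), (np.float64(1579.0), np.float64(8.0), np.float64(-2.0), np.float64(0.0021)), (np.float64(1528.0), np.float64(8.0), np.float64(-6.0), np.float64(0.0024)), (np.float64(1514.0), np.float64(6.0), np.float64(-6.0), np.float64(0.0024))]
```

View pics/scene2.png

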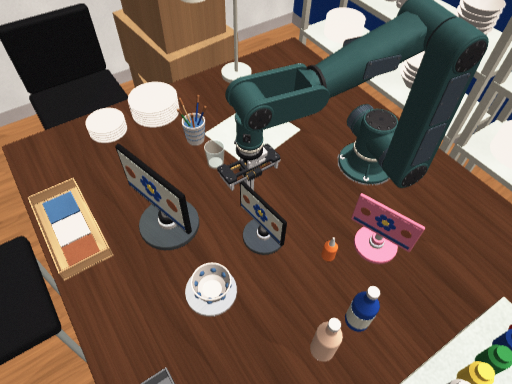

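The picture shows the small tablet turned with its screen now visible at (262,218), yaw about 7°; everything else is unmoved. I'll push about 13° more, then back off and rise.

```bash
python3 -m jog '0 0 0 0.01 0.05 0 1; 0 0 0 0.02 0.1 0 1; 0 0 0 0.03 0.15 0 1; 0 0 0 0.05 0.21 0 1; 0 0 0 0.05 0.21 0 1; 0 0 0 0 0 0 1; 0 0 0 -0.1 -0.2 0 1; 0 0 0 -0.1 -0.2 0 1; 0 0 0 -0.1 -0.2 -0.4 1; 0 0 0 -0.1 -0.2 -0.8 1; 0 0 0 -0.1 -0.2 -1 1; 0 0 0 -0.1 -0.2 -1 1; 0 0 0 -0.1 -0.2 -1 1'
python3 - <<'E'
from h import *
A=np.vstack(tablet())
print([tuple(np.round(b,4)) for b in fit(A)])
E
```

```text
time: 5.3
eef_pos: [0.503, -0.0381, 0.2554]
tcp_rot: [0.707, 0.707, 0.001, 0.001]
ft_force: [-0.5, 0.0, -0.2]
width: 0.0002
gripper_force: 0.0
scene 1577
side 1582
wrist 8474
[(np.float64(9963.0), np.float64(22.0), np.float64(-2.0), np.float64(0.0024)), (np.float64(9917.0), np.float64(24.0), np.float64(-2.0), np.float64(0.0022)), (np.float64(9829.0), np.float64(24.0), np.float64(0.0), np.float64(0.0025)), (np.float64(9819.0), np.float64(22.0), np.float64(0.0), np.float64(0.0027)), (np.float64(9720.0), np.float64(22.0), np.float64(-4.0), np.float64(0.0022)), (np.float64(9611.0), np.float64(20.0), np.float64(-2.0), np.float64(0.0027))]
```

```bash
python3 -m jog '0 0 0 0.1 0.3 0 1; 0 0 0 0.4 0.6 0 1; 0 0 0 0.7 0.7 0 1; 0 0 0 0.95 0.75 0 1; 0 0 0 0.95 0.75 0 1; 0 0 0 0.95 0.75 0 1'
python3 -m jog '0 0 0 0.2 0 0 1; 0 0 0 0.2 0 0.2 1; 0 0 0 0.2 0 0.4 1; 0 0 0 0.2 0 0.6 1; 0 0 0 0.2 0 0.6 1; 0 0 0 0.2 0 0.6 1'
python3 - <<'E'
from h import *
A=np.vstack(tablet(("scene","side")))
b=fit(A)[0];print(b)
p=sensors.observe()["eef_pos"];d=p[:2]-C
for y in(20,22):
  a=np.radians(y);print(y,d@[np.cos(a),np.sin(a)],d@[-np.sin(a),np.cos(a)],p[2])
E
```

```text
time: 6.05
eef_pos: [0.5766, 0.0571, 0.2539]
tcp_rot: [0.707, 0.707, -0.001, -0.001]
ft_force: [0.3, -0.3, -1.0]
width: 0.0004
gripper_force: 0.0
time: 6.65
eef_pos: [0.5767, 0.0759, 0.1954]
tcp_rot: [0.708, 0.707, -0.0, -0.0]
ft_force: [-0.1, 0.1, 0.7]
width: 0.0005
gripper_force: 0.0
scene 1160
side 1637
(np.float64(2208.0), np.float64(22.0), np.float64(0.0), np.float64(0.0022739401168587457))
20 0.06562109006857675 -0.0027554815936991937 0.19704877518377636
22 0.06548495055273638 -0.00504394604522575 0.19704877518377636
```

```bash
python3 -m jog '0 0 0 -0.05 -0.1 0 1; 0 0 0 -0.09 -0.2 0 1; 0 0 0 -0.11 -0.26 0 1; 0 0 0 -0.13 -0.32 0 1; 0 0 0 -0.15 -0.38 0 1; 0 0 0 -0.17 -0.43 0 1; 0 0 0 -0.2 -0.48 0 1; 0 0 0 -0.21 -0.52 0 1; 0 0 0 -0.22 -0.55 0 1; 0 0 0 -0.22 -0.55 0 1; 0 0 0 -0.15 -0.4 0 1; 0 0 0 0 0 0 1; 0 0 0 0 0 -0.5 1; 0 0 0 0 0 -1 1; 0 0 0 0 0 -1 1; 0 0 0 0 0 -1 1'
python3 - <<'E'
from h import *
Q=tablet(save="3")
for q in Q+[np.vstack(Q)]: print([tuple(np.round(b,4)) for b in fit(q)[:3]])
A=np.vstack(Q)[:,:3];_,y,t,_=fit(np.vstack(Q))[0];y,t=np.radians([y,t])
for _ in range(4):  # refine on the screen face
    n=np.array([np.cos(y)*np.cos(t),np.sin(y)*np.cos(t),np.sin(t)])
    X=A[abs((A-np.r_[C,.14])@n-.02)<.004]
    v=np.linalg.svd(X-X.mean(0),full_matrices=0)[2][2];v*=np.sign(v[0])
    y,t=np.arctan2(v[1],v[0]),np.arcsin(v[2])
    d=WH-C;print(len(X),np.degrees([y,t]),"miss",-np.sin(y)*d[0]+np.cos(y)*d[1])
E
```

```text
time: 8.35
eef_pos: [0.5772, 0.077, 0.2973]
tcp_rot: [0.707, 0.707, 0.001, 0.001]
ft_force: [-0.2, -0.7, -1.1]
width: 0.0004
gripper_force: 0.0
scene 2208
side 1133
wrist 16642
[(np.float64(1412.0), np.float64(22.0), np.float64(22.0), np.float64(0.0017)), (np.float64(1395.0), np.float64(22.0), np.float64(20.0), np.float64(0.002)), (np.float64(1392.0), np.float64(24.0), np.float64(18.0), np.float64(0.0023))]
[(np.float64(941.0), np.float64(22.0), np.float64(24.0), np.float64(0.0024)), (np.float64(940.0), np.float64(22.0), np.float64(26.0), np.float64(0.0027)), (np.float64(936.0), np.float64(24.0), np.float64(26.0), np.float64(0.0028))]
[(np.float64(13104.0), np.float64(20.0), np.float64(20.0), np.float64(0.0023)), (np.float64(12907.0), np.float64(20.0), np.float64(18.0), np.float64(0.0026)), (np.float64(12775.0), np.float64(18.0), np.float64(18.0), np.float64(0.0027))]
[(np.float64(15245.0), np.float64(20.0), np.float64(20.0), np.float64(0.0023)), (np.float64(14947.0), np.float64(20.0), np.float64(18.0), np.float64(0.0026)), (np.float64(14837.0), np.float64(22.0), np.float64(20.0), np.float64(0.0019))]
12388 [22.32308192 23.61136809] miss -0.012081932542202606
16897 [22.78459545 24.60557489] miss -0.01422714025268118
15682 [22.86277784 24.97027461] miss -0.014590460109390357
14014 [22.90437005 25.23309198] miss -0.014783731445161638
```

View pics/scene3.png

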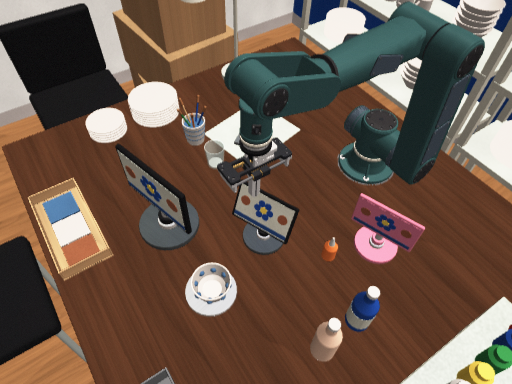

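The screen at (265,210) now faces the bowl and leans back about 25°, with a miss of about 15 mm. I'll push 7 mm deeper to bring it to about 30°.

```bash
python3 -m jog '0 0 0 0 0 0.4 1; 0 0 0 0 0 0.8 1; 0 0 0 0 0 1 1; 0 0 0 -0.1 -0.25 1 1; 0 0 0 -0.18 -0.4 1 1; 0 0 0 -0.21 -0.5 1 1; 0 0 0 -0.23 -0.55 1 1; 0 0 0 -0.24 -0.58 1 1; 0 0 0 -0.25 -0.61 1 1; 0 0 0 -0.26 -0.63 1 1; 0 0 0 -0.26 -0.63 1 1; 0 0 0 -0.15 -0.4 1 1; 0 0 0 0 0 1 1; 0 0 0 0 0 0.5 1; 0 0 0 0 0 0 1; 0 0 0 0 0 0 1; 0 0 0 0 0 0 1'
python3 - <<'E'
from h import *
Q=tablet(save="4")
for q in Q+Q[:2]+[np.vstack(Q)]:
    A=q[:,:3];y,t=np.radians([22,28])
    for _ in range(6):
        n=np.array([np.cos(y)*np.cos(t),np.sin(y)*np.cos(t),np.sin(t)])
        X=A[abs((A-np.r_[C,.14])@n-.02)<.005]
        v=np.linalg.svd(X-X.mean(0),full_matrices=0)[2][2];v*=np.sign(v[0])
        y,t=np.arctan2(v[1],v[0]),np.arcsin(v[2])
    d=WH-C;print(len(X),np.degrees([y,t]),"miss",-np.sin(y)*d[0]+np.cos(y)*d[1])
E
```

```text
time: 10.2
eef_pos: [0.5773, 0.0769, 0.297]
tcp_rot: [0.707, 0.707, 0.001, 0.001]
ft_force: [-0.3, 0.7, -0.2]
width: 0.0004
gripper_force: 0.0
scene 2353
side 937
wrist 19190
1983 [23.00904204 32.9500206 ] miss -0.015270088150989
53 [25.18906724 28.5986125 ] miss -0.02538551924756513
18845 [22.98371976 33.41259011] miss -0.015152433203871607
1983 [23.00904204 32.9500206 ] miss -0.015270088150989
53 [25.18906724 28.5986125 ] miss -0.02538551924756513
20941 [22.91933139 33.35272301] miss -0.01485325210166552
```

```bash
python3 -c "
from plant import workorder;print(workorder.finish_job())"
```

```text
the job is handed in; nothing more can be done
None
```

I handed the job in with the small black tablet leaning back about 33° (30° asked, give or take 7) and its pointing line passing about 15 mm from the wheel's centre (35 mm allowed), both by my own depth-camera measurements; nothing else looked moved in the last picture I viewed, taken before the final push.

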